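# Latch a telescopic support leg in its cradle and lengthen it by one hole

## Task

Lay the telescopic support leg, at its present length, in the red bench cradle, foot plate first, and push it in along the cradle until the foot plate has lifted the yellow gravity catch and the catch has dropped behind it; let go of the leg there. Then take the blue sleeve again over the brass snap button, press the button in flush, and slide the sleeve away from the foot until the leg is exactly one hole longer and the button snaps out. Do not force anything, leave the spray can, cone and collar where they are, and finish with the leg still latched in the cradle and let go.

Things in the scene. Friction and masses are not known exactly. Their poses are not given: they have to be found in the camera images.
- leg: Telescopic support leg lying on its side, 197 mm long, 0.4 kg. Origin: underside, middle of the foot plate's outer face; x along the leg from foot plate to saddle, z up, y to the button's side. Along x: red foot plate 0-16 mm (54 wide, 50 high), steel inner tube 30 mm square, blue sleeve 36 mm square 70-180 mm, dark saddle 44 wide 180-197 mm. Foot and sleeve share the underside z = 0. Centre of mass 120 mm from foot.
- leg_foot (a point): The leg's origin (underside, middle of the foot plate's outer face).
- sleeve (a joint): Slide of the blue sleeve along the leg's x, m: 0 at the start (button in the middle of three 14 mm holes, 30 mm apart, in the sleeve's 2 mm +y wall), +0.030 one hole longer, -0.030 one hole shorter; range -0.032 to +0.045. About 1 N of friction with the button in; locked, with 1 mm of play, while the button stands out. Foot, inner tube and button are one piece.
- snap_button (a joint): Depth of the snap button, m: 0 out, standing 5 mm proud of the sleeve; 0.005 flush; 0.007 when under the wall between holes. Spring 4 N at 0, 6.5 N flush. Pinching the sleeve's two upright sides with a pad flat over the hole presses it flush; then about 10 N of pull along the leg brings the hole's rim over the dome and it stays in until the next hole comes.
- button_top (a point): Top of the button's brass dome (12 mm across), on the leg's +y side, 125 mm from the foot's outer face and 18 mm above the underside; it does not move along with the sleeve.
- sleeve_end (a point): Middle of the saddle's outer face, at the end of the leg, 18 mm above its underside.
- cradle: Red steel cradle fixed on the bench; base plate 90 mm wide, top 8 mm above the bench. Origin: on the bench under the end stop's inner face, on the centre line; x from the end stop out through the mouth, z up. Above the plate: rails 58 mm apart for the foot plate, x 0-75 mm, 24 high; flare to 97 mm, 14 high; two cheeks 66 high and the catch's shaft at x = 60 mm; bare plate x 97-213 mm.
- cradle_mouth (a point): Middle of the cradle's mouth, on top of the base plate, at cradle x = 98 mm. A latched leg lies with its x along the cradle's x, foot plate between end stop and catch, with up to 9 mm of free play along x.
- catch (a joint): Yellow hinged gravity catch over the channel, rad: 0 hanging down at rest, grows as it is lifted (up to 1.2). At rest its tooth reaches down to 39 mm above the base plate; the foot plate (50 mm high) lifts it by about 0.3 rad when pushed under it from the mouth side (sliding in takes 3 to 15 N), and it drops behind the plate.
- catch_tooth (a point): Lower edge of the catch's tooth, on the side that looks to the end stop: at rest 25 mm from the end stop.
- spray_can: Upright blue spray can, 60 mm across, 160 mm high; bystander, origin at the middle of its underside.
- cone: Dark steel centring cone, 80 mm across, 50 mm high; bystander, origin at the middle of its underside.
- collar: Steel spacer collar lying flat, 76 mm across, 24 mm high; bystander, origin at the middle of its underside.

How it is judged:
By the outcome, as a careful person would: the job done as asked, in the order asked, and still so for the second after the job is handed in, with the robot touching nothing.
It also fails if it takes over 51 s, if anything falls off the work surface, if the arm or the gripper's body presses on something with over 40 N, if the wrist force passes 120 N, or if a joint passes its speed limit or range.

## Robot

A 6-joint arm with a two-finger parallel gripper is mounted at the origin on the work surface. World frame = base frame: x ahead of the robot, y to its left, z up, the work surface at z = 0. Lengths are in m, angles in rad, forces in N, time in s.
With the tool pointing down it reaches from about 0.25 to 0.775 m from the base axis. Payload 4 kg.
Tool frame: the origin (TCP) lies at the centre of the arm's flange, where the gripper is bolted on; the fingertips stand 199 mm ahead of it and the grasp point (between the pads) lies 180 mm ahead of it (robot.tcp_to_tips is the z of the fingertips in the tool frame, in m); z points along the fingers, y is the line along which they close (so a half turn about z gives the same grasp; the last joint's range is limited). The gripper opens to 94 mm and grips with 3 to 60 N. Pads are 16 mm wide; open, the fingers measure 119 mm over their backs; the gripper's body (75 mm by 177 mm) begins 78 mm behind the grasp point.
Start: joints at [1.054, 0.087, 1.371, -0, 1.684, -0.103], TCP at [0.221, 0.504, 0.405] pointing down, gripper open.
Joint ranges: [-3.1, 3.1], [-0.76, 2.03], [0.27, 2.55], [-1.08, 4.22], [0.17, 2.65], [-2.57, 2.57]. Speed limits (rad/s): [2.79, 2.79, 3.14, 3.14, 3.14, 3.14].

## Interface

Orientations are given as [roll, pitch, yaw] about the fixed x, y, z axes, in that order (R = Rz(yaw) Ry(pitch) Rx(roll)).
In Python, from bench import robot gives the robot as it stands.
- The arm moves only by the tool play_rows, never from a script. Its arguments are lists of equal length, an entry for each row: "translation": the shift along the tool's x, y, z scaled (see below), a list of three; "twist": the turn, a rotation vector about the tool's x, y, z scaled (see below), a list of three; "gripper": the opening, from -1 (shut) to 1 (fully open). A call has 1 to 8 rows; each row shifts and turns the commanded pose from where the row before left it, along the tool's axes as they then stand; what a row does not reach is not made up. The controller multiplies each number of a shift by 0.04 m and each number of a turn by 0.1 rad. A row lasts 1/10 s, in which the tool goes at most 50 mm and 8.59 degrees, less where a joint would pass 70% of its speed; a pose out of reach is approached as far as the arm can. A call with a number of a shift or a turn outside -1 to 1 is refused whole. A call with a gripper value outside its range is refused whole. The fingers move at their own pace and stop on an object; the grip force is fixed at half the most. Time passes only in rows, so rows that do not move let the fingers close. It gives the time, the measured TCP pose, the force, the opening and the grip force at its end, in the units of the state.
- robot.get_obs(): the state, without advancing time (a new reading comes with each control period).
- robot.snapshot(name): name is "scene" or "top"; returns the picture (384x512x3 uint8, red, green, blue); there is no depth.
- robot.camera_model(name): a dict with "camera_matrix" (3x3 intrinsics, pixels), "rvec" (rotation vector, rad) and "tvec" (3), from world to camera coordinates, as OpenCV has them. Camera axes: x right, y down, z forward; pixel columns grow to the right and rows downward; lengths in m; the calibration is good to about 2 mm. A picture is of the moment at which its call begins. camera_model takes no time and is no camera call.
- robot.close_job(): hands the job in; it is judged then, once.
Trained networks look in the newest picture that a camera, given by its name, has taken for a name from the list of things; names that differ only in an ending like _2 or _b are one class to them, and where a whole thing is asked for, a point or a joint stands for the part that bears it (a point fixed in the world has none). Each returns a list of dicts, best first, with "score" (0 to 1); they miss things now and then, are a little off and sometimes report something else, mostly with a low value. They report only what shows in the picture. A call takes as long as a camera call.
- robot.recognise(name, camera): "centre" ([x, y, z] in m, in world coordinates, good to about 4 mm: the middle of the surface that is visible of it).
- robot.spot_point(name, camera): "centre" ([x, y, z] in m, in world coordinates, good to about 4 mm: a listed point, or the origin of a listed thing).
The state is a dict: "time": time; "joint_positions": joint angles; "qvel": joint speeds; "joint_torque": joint torques, N m; "tool_pos": TCP position; "ee_rot": TCP orientation; "wrist_force": force on the tool from outside, world axes, zero at the start; "wrist_torque": the same for the moment, N m; "width": finger opening in m; "finger_force": force on a finger pad.
Only numpy, scipy, OpenCV 4.12 (cv2) and the standard library are available. Lean on these libraries where they do the work, as an engineer would, in place of code of your own. Each camera call takes 0.05 s, during which the arm holds its last target. There are 200 camera calls.

## Working session

There is one attempt and no reset: what is moved stays moved. The work goes in short steps, Python scripts to look and compute and a tool call to move; the robot and the scene stay as the last step left them, time stands still between calls to the robot, and variables do not carry over. Pictures are saved under pics/ and viewed, at most 10 in all, crops included, and the job is handed in when it is done.

Besides the shell and the picture viewer there is one more tool, called after ">>>" by a JSON object that holds its "name" and its "arguments", one argument or row to a line. play_rows: Moves the arm, as the interface text tells. Its arguments: {"type":"object","properties":{"translation":{"type":"array","items":{"type":"array","items":{"type":"number","minimum":-1,"maximum":1}}},"twist":{"type":"array","items":{"type":"array","items":{"type":"number","minimum":-1,"maximum":1}}},"gripper":{"type":"array","items":{"type":"number"}}},"required":["translation","twist","gripper"]}

```bash
mkdir -p pics; ls; cat > h.py <<'E'
from bench import robot
import numpy as np, cv2
from scipy.spatial.transform import Rotation as R
def snap(cam,name):
    im=robot.snapshot(cam); cv2.imwrite(f'pics/{name}.png',cv2.cvtColor(im,cv2.COLOR_RGB2BGR)); return im
def proj(p,cam):
    m=robot.camera_model(cam)
    return cv2.projectPoints(np.atleast_2d(np.array(p,float)),np.array(m['rvec'],float),np.array(m['tvec'],float),np.array(m['camera_matrix'],float),None)[0].reshape(-1,2)
def back(uv,z,cam):
    m=robot.camera_model(cam);K=np.array(m['camera_matrix']);Rm=cv2.Rodrigues(np.array(m['rvec'],float))[0];t=np.array(m['tvec'],float).ravel()
    d=Rm.T@np.linalg.inv(K)@np.array([uv[0],uv[1],1.]);c=-Rm.T@t
    return c+d*(z-c[2])/d[2]
E
python3 - <<'E'
from h import *
np.set_printoptions(precision=4,suppress=True)
for c in ('scene','top'):
    snap(c,c+'0')
    for n in ('leg_foot','button_top','sleeve_end','cradle','cradle_mouth','catch_tooth','spray_can','cone','collar'):
        r=robot.spot_point(n,c)
        print(c,n,[(np.round(q['centre'],4).tolist(),round(q['score'],2),proj(q['centre'],c).round().tolist()[0]) for q in r[:2]])
o=robot.get_obs();print(o['time'],o['tool_pos'],o['ee_rot'],o['width'])
E
```

```text
pics
scene leg_foot [([0.5056, -0.0936, -0.0011], 0.61, [221.0, 220.0])]
scene button_top []
scene sleeve_end [([0.4841, -0.2965, 0.021], 0.65, [161.0, 262.0]), ([0.7896, -0.0327, -0.0053], 0.43, [335.0, 242.0])]
scene cradle [([0.5722, 0.2638, 0.0032], 0.92, [303.0, 158.0])]
scene cradle_mouth [([0.5914, 0.1692, 0.0037], 0.56, [296.0, 175.0])]
scene catch_tooth [([0.5694, 0.2418, 0.044], 0.51, [300.0, 150.0]), ([0.3916, 0.2548, 0.0014], 0.22, [250.0, 146.0])]
scene spray_can [([0.752, 0.1092, 0.0017], 0.6, [341.0, 203.0])]
scene cone [([0.7894, -0.0318, -0.0048], 0.65, [335.0, 242.0])]
scene collar [([0.3939, 0.2599, 0.0011], 0.67, [252.0, 146.0])]
top leg_foot [([0.5126, -0.0921, -0.003], 0.76, [273.0, 213.0])]
top button_top []
top sleeve_end [([0.4839, -0.2926, 0.0163], 0.74, [341.0, 223.0])]
top cradle [([0.5659, 0.2629, 0.0024], 0.74, [156.0, 196.0])]
top cradle_mouth [([0.5915, 0.1696, 0.006], 0.75, [187.0, 187.0])]
top catch_tooth [([0.7886, -0.0293, 0.0026], 0.69, [252.0, 124.0]), ([0.5712, 0.2418, 0.0489], 0.45, [160.0, 192.0])]
top spray_can [([0.7506, 0.1118, -0.005], 0.97, [207.0, 137.0])]
top cone [([0.7516, 0.1122, -0.0048], 0.46, [207.0, 136.0])]
top collar [([0.3965, 0.2595, -0.0006], 0.78, [156.0, 252.0])]
1.0 [0.2212 0.5036 0.4047] [3.1415 0.     2.7278] 0.09408645488603164
```

```bash
python3 - <<'E'
import cv2
a=cv2.imread('pics/scene0.png')[100:300,120:380];b=cv2.imread('pics/top0.png')[90:290,110:370]
cv2.imwrite('pics/both.png',cv2.vconcat([cv2.resize(x,(780,600))[:,:] for x in (a,b)]).copy()[:1200])
for n,x in(('a',a),('b',b)): cv2.imwrite(f'pics/{n}.png',cv2.resize(x,(780,600),interpolation=cv2.INTER_CUBIC))
E
```

```text
(no output)
```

View pics/a.png

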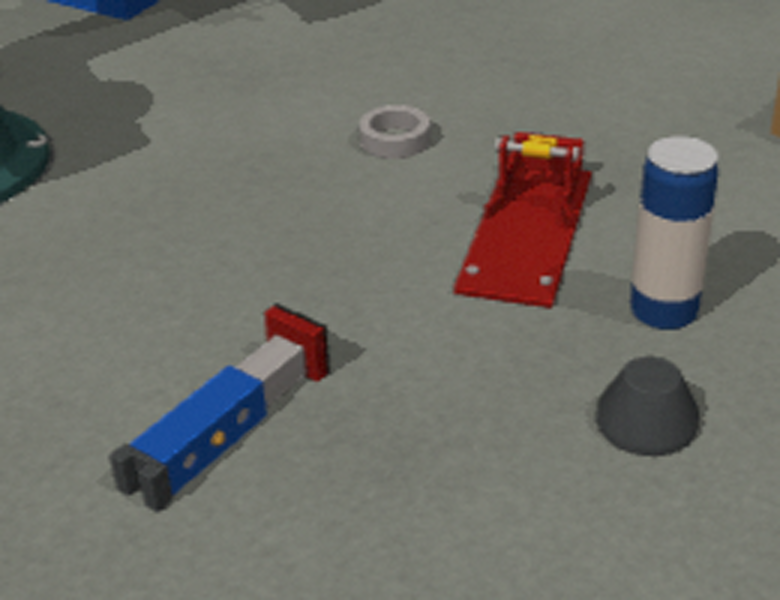

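View pics/b.png

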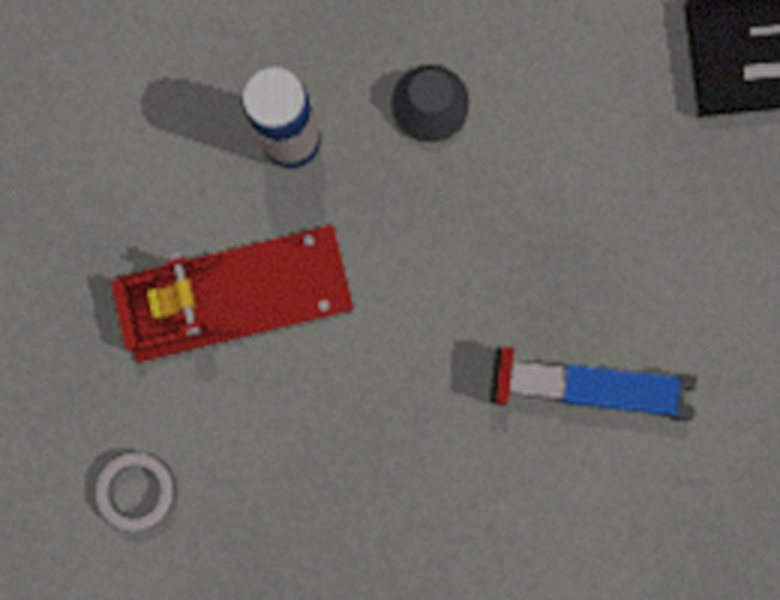

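The leg lies upright with its foot at crop-a (297,340) and the brass button at (218,438), on the world +x side. The cradle's mouth faces the robot's right, with corners in crop-b at (332,227) and (352,308), and the yellow catch is at (170,298). The path between leg and cradle is clear. Next I'll refine both poses by fitting silhouettes.

```bash
cat >> h.py <<'E'
from scipy.optimize import minimize
def box(x0,x1,w,z0,z1): return np.array([[x,y,z] for x in(x0,x1) for y in(-w/2,w/2) for z in(z0,z1)])
def place(P,q): return np.c_[P[:,:2]@np.array([[np.cos(q[2]),np.sin(q[2])],[-np.sin(q[2]),np.cos(q[2])]])+q[:2],P[:,2]]
def sil(P,cam,S=6):
    uv=(proj(P,cam)+.5)*S-.5; m=np.zeros((384*S,512*S),np.uint8)
    cv2.fillConvexPoly(m,cv2.convexHull((uv*16).round().astype(np.int32)),255,shift=4)
    return cv2.resize(m,(512,384),interpolation=cv2.INTER_AREA)/255.
def colmask(im,col):
    f=im.astype(float);r,g,b=f[...,0],f[...,1],f[...,2]
    if col=='blue': v=(b-r)/np.maximum(b,1)
    else: v=(r-np.maximum(g,b))/np.maximum(r,1)
    return np.clip((v-.15)/.5,0,1)
def fit(cost,q0,step): 
    q0=np.array(q0,float);s=np.vstack([q0]+[q0+np.eye(len(q0))[i]*step[i] for i in range(len(q0))])
    return minimize(cost,q0,method='Nelder-Mead',options=dict(initial_simplex=s,xatol=1e-4,fatol=1e-3,maxiter=250))
def legfit(ims,q0,cams=('top','scene'),L0=.07,L1=.18,z=0.):
    out=[]
    for cs in [(c,) for c in cams]+[cams]:
        M={}
        for c in cs:
            m=colmask(ims[c],'blue'); roi=cv2.dilate((sil(place(box(L0,L1,.036,z,.036+z),q0),c)>0).astype(np.uint8),np.ones((13,13)))
            M[c]=cv2.morphologyEx(m*roi,cv2.MORPH_CLOSE,np.ones((7,7)))
        r=fit(lambda q:sum(((sil(place(box(L0,L1,.036,z,.036+z),q),c)-M[c])**2).sum() for c in cs),q0,(.006,.006,.05)); out.append((cs,r.x.round(4),round(r.fun,1)))
    return out
E
python3 - <<'E'
from h import *
ims={c:cv2.cvtColor(cv2.imread(f'pics/{c}0.png'),cv2.COLOR_BGR2RGB) for c in('top','scene')}
for o in legfit(ims,[.509,-.093,-1.70]): print(*o)
q0=[.569,.2635,-1.333,.012]
for cs in [('top',),('scene',),('top','scene')]:
    W={};M={}
    for c in cs:
        W[c]=cv2.dilate((sil(place(box(.11,.213,.09,0,.008),q0),c)>.5).astype(np.uint8),np.ones((9,9)))
        # exclude raised part side
        W[c]=W[c]*(1-(sil(place(box(-.02,.10,.12,0,.02),q0),c)>0))
        M[c]=cv2.morphologyEx(colmask(ims[c],'red'),cv2.MORPH_CLOSE,np.ones((5,5)))
    r=fit(lambda q:sum((W[c]*(sil(place(box(-.01,.213,.09,0,.008),q),c)-M[c])**2).sum() for c in cs),q0[:3],(.006,.006,.05))
    print('cradle',cs,r.x.round(4),round(r.fun,1))
E
```

```text
('top',) [ 0.5065 -0.0955 -1.6842] 9.4
('scene',) [ 0.5082 -0.0913 -1.6831] 108.8
('top', 'scene') [ 0.5072 -0.0933 -1.6822] 138.5
cradle ('top',) [ 0.5678  0.2644 -1.3367] 6.6
cradle ('scene',) [ 0.5673  0.2643 -1.3275] 4.8
cradle ('top', 'scene') [ 0.5658  0.2638 -1.3219] 14.2
```

```bash
cat >> h.py <<'E'
import json
def plan(xyz,yaw,n,grip,start=None):
    o=robot.get_obs(); p=np.array(o['tool_pos']);Rm=R.from_euler('xyz',o['ee_rot'])
    if start is not None: p=np.array(start[:3],float);Rm=R.from_euler('xyz',[np.pi,0,start[3]])
    dp=(np.array(xyz)-p)/n; Rt=R.from_euler('xyz',[np.pi,0,yaw]); rv=(Rm.inv()*Rt).as_rotvec()/n
    T=[];W=[]
    for i in range(n):
        T.append([round(float(v),2)+0. for v in Rm.inv().apply(dp)/.04]);W.append([round(float(v),2)+0. for v in rv/.1]);Rm=Rm*R.from_rotvec(rv)
    for i in range(0,n,8): print('"translation"',json.dumps(T[i:i+8]),'"twist"',json.dumps(W[i:i+8]))
def st():
    o=robot.get_obs();print('t',round(o['time'],2),'p',np.round(o['tool_pos'],4),'rpy',np.round(o['ee_rot'],4),'F',np.round(o['wrist_force'],1),'w',round(o['width'],4),'ff',np.round(o['finger_force'],1))
E
python3 - <<'E'
from h import *
plan([.495,-.198,.300],1.458,20,1)
E
```

```text
"translation" [[-0.67, -0.67, 0.13], [-0.71, -0.62, 0.13], [-0.74, -0.58, 0.13], [-0.78, -0.53, 0.13], [-0.81, -0.48, 0.13], [-0.84, -0.42, 0.13], [-0.87, -0.37, 0.13], [-0.89, -0.31, 0.13]] "twist" [[0.0, 0.0, 0.63], [0.0, 0.0, 0.63], [0.0, 0.0, 0.63], [0.0, 0.0, 0.63], [0.0, 0.0, 0.63], [0.0, 0.0, 0.63], [0.0, 0.0, 0.63], [0.0, 0.0, 0.63]]
"translation" [[-0.91, -0.26, 0.13], [-0.92, -0.2, 0.13], [-0.93, -0.14, 0.13], [-0.94, -0.08, 0.13], [-0.94, -0.02, 0.13], [-0.94, 0.04, 0.13], [-0.94, 0.1, 0.13], [-0.93, 0.16, 0.13]] "twist" [[0.0, 0.0, 0.63], [0.0, 0.0, 0.63], [0.0, 0.0, 0.63], [0.0, 0.0, 0.63], [0.0, 0.0, 0.63], [0.0, 0.0, 0.63], [0.0, 0.0, 0.63], [0.0, 0.0, 0.63]]
"translation" [[-0.92, 0.22, 0.13], [-0.9, 0.27, 0.13], [-0.88, 0.33, 0.13], [-0.86, 0.39, 0.13]] "twist" [[0.0, 0.0, 0.63], [0.0, 0.0, 0.63], [0.0, 0.0, 0.63], [0.0, 0.0, 0.63]]
```

>>> {"name": "play_rows", "arguments": {
  "translation": [
    [-0.67, -0.67, 0.13],
    [-0.71, -0.62, 0.13],
    [-0.74, -0.58, 0.13],
    [-0.78, -0.53, 0.13],
    [-0.81, -0.48, 0.13],
    [-0.84, -0.42, 0.13],
    [-0.87, -0.37, 0.13],
    [-0.89, -0.31, 0.13]
  ],
  "twist": [
    [0, 0, 0.63],
    [0, 0, 0.63],
    [0, 0, 0.63],
    [0, 0, 0.63],
    [0, 0, 0.63],
    [0, 0, 0.63],
    [0, 0, 0.63],
    [0, 0, 0.63]
  ],
  "gripper": [1, 1, 1, 1, 1, 1, 1, 1]
}}

```text
time: 1.8
tool_pos: [0.3315, 0.2213, 0.3631]
ee_rot: [3.141, 0.0, 2.222]
wrist_force: [1.2, 0.1, 0.3]
width: 0.0942
finger_force: 0.0
```

>>> {"name": "play_rows", "arguments": {
  "translation": [
    [-0.91, -0.26, 0.13],
    [-0.92, -0.2, 0.13],
    [-0.93, -0.14, 0.13],
    [-0.94, -0.08, 0.13],
    [-0.94, -0.02, 0.13],
    [-0.94, 0.04, 0.13],
    [-0.94, 0.1, 0.13],
    [-0.93, 0.16, 0.13]
  ],
  "twist": [
    [0, 0, 0.63],
    [0, 0, 0.63],
    [0, 0, 0.63],
    [0, 0, 0.63],
    [0, 0, 0.63],
    [0, 0, 0.63],
    [0, 0, 0.63],
    [0, 0, 0.63]
  ],
  "gripper": [1, 1, 1, 1, 1, 1, 1, 1]
}}

```text
time: 2.6
tool_pos: [0.4432, -0.0591, 0.3215]
ee_rot: [3.141, 0.0, 1.717]
wrist_force: [1.0, 1.1, -0.6]
width: 0.0938
finger_force: 0.0
```

>>> {"name": "play_rows", "arguments": {
  "translation": [
    [-0.92, 0.22, 0.13],
    [-0.9, 0.27, 0.13],
    [-0.88, 0.33, 0.13],
    [-0.86, 0.39, 0.13]
  ],
  "twist": [
    [0, 0, 0.63],
    [0, 0, 0.63],
    [0, 0, 0.63],
    [0, 0, 0.63]
  ],
  "gripper": [1, 1, 1, 1]
}}

```text
time: 3.0
tool_pos: [0.4995, -0.199, 0.3005]
ee_rot: [3.141, -0.0, 1.465]
wrist_force: [0.1, 0.0, -0.1]
width: 0.0938
finger_force: 0.0
```

```bash
python3 - <<'E'
from h import *
st(); plan([.495,-.198,.203],1.458,4,1)
E
```

```text
t 3.0 p [ 0.4995 -0.199   0.3005] rpy [ 3.1412e+00 -1.0000e-04  1.4649e+00] F [ 0.1  0.  -0.1] w 0.0938 ff 0.0
"translation" [[0.0, -0.03, 0.61], [0.0, -0.03, 0.61], [0.0, -0.03, 0.61], [0.0, -0.03, 0.61]] "twist" [[0.0, 0.0, 0.02], [0.0, 0.0, 0.02], [0.0, 0.0, 0.02], [0.0, 0.0, 0.02]]
```

>>> {"name": "play_rows", "arguments": {
  "translation": [
    [0, -0.03, 0.61],
    [0, -0.03, 0.61],
    [0, -0.03, 0.61],
    [0, -0.03, 0.61],
    [0, 0, 0]
  ],
  "twist": [
    [0, 0, 0.02],
    [0, 0, 0.02],
    [0, 0, 0.02],
    [0, 0, 0.02],
    [0, 0, 0]
  ],
  "gripper": [1, 1, 1, 1, 1]
}}

```text
time: 3.5
tool_pos: [0.4939, -0.1968, 0.2011]
ee_rot: [-3.139, -0.001, 1.459]
wrist_force: [-0.4, -0.8, -0.9]
width: 0.0938
finger_force: 0.0
```

```bash
python3 - <<'E'
from h import *
st()
a=snap('scene','s1'); b=snap('top','t1')
cv2.imwrite('pics/g1.png',cv2.cvtColor(np.hstack([cv2.resize(x,(400,500),interpolation=cv2.INTER_CUBIC) for x in(a[160:310,130:250],b[160:285,255:355])]),cv2.COLOR_RGB2BGR))
E
```

```text
t 3.5 p [ 0.4939 -0.1968  0.2011] rpy [-3.1391e+00 -1.1000e-03  1.4595e+00] F [-0.4 -0.8 -0.9] w 0.0938 ff 0.0
```

View pics/g1.png

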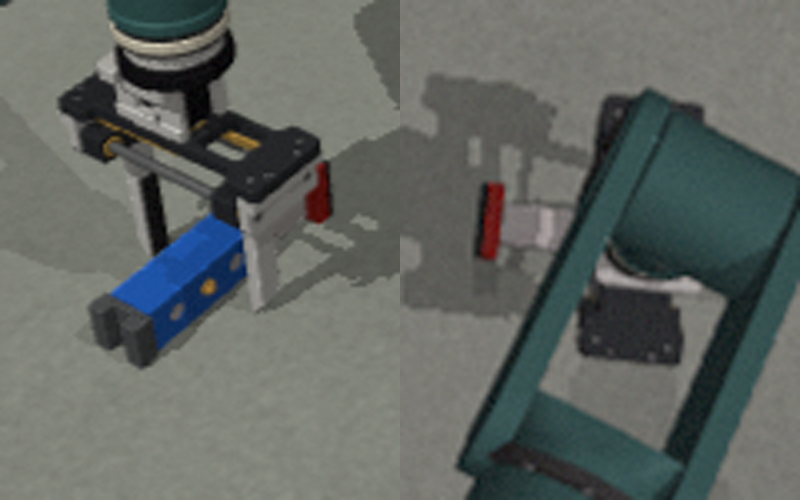

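The left half shows the open fingers straddling the sleeve ahead of the button, which is uncovered at (208,287). The right half shows the foot clear at (488,220). I can close here.

>>> {"name": "play_rows", "arguments": {
  "translation": [
    [0, 0, -0.03],
    [0, 0, 0],
    [0, 0, 0],
    [0, 0, 0],
    [0, 0, 0],
    [0, 0, 0]
  ],
  "twist": [
    [0, 0, 0],
    [0, 0, 0],
    [0, 0, 0],
    [0, 0, 0],
    [0, 0, 0],
    [0, 0, 0]
  ],
  "gripper": [-1, -1, -1, -1, -1, -1]
}}

```text
time: 4.2
tool_pos: [0.4944, -0.1969, 0.2043]
ee_rot: [3.142, -0.0, 1.46]
wrist_force: [-0.8, 0.4, 0.0]
width: 0.0494
finger_force: 0.0
```

```bash
python3 - <<'E'
from h import *
st()
E
```

```text
t 4.2 p [ 0.4944 -0.1969  0.2043] rpy [ 3.1415 -0.      1.4598] F [-0.8  0.4  0. ] w 0.0494 ff 0.0
```

>>> {"name": "play_rows", "arguments": {
  "translation": [
    [0, 0, 0],
    [0, 0, 0],
    [0, 0, 0],
    [0, 0, 0]
  ],
  "twist": [
    [0, 0, 0],
    [0, 0, 0],
    [0, 0, 0],
    [0, 0, 0]
  ],
  "gripper": [-1, -1, -1, -1]
}}

```text
time: 4.6
tool_pos: [0.4945, -0.1969, 0.2043]
ee_rot: [3.141, -0.0, 1.46]
wrist_force: [0.5, 0.2, -0.5]
width: 0.0357
finger_force: 30.0
```

>>> {"name": "play_rows", "arguments": {
  "translation": [
    [0, 0, -0.2],
    [0, 0, -0.4],
    [0, 0, -0.5],
    [0, 0, -0.5],
    [0, 0, 0]
  ],
  "twist": [
    [0, 0, 0],
    [0, 0, 0],
    [0, 0, 0],
    [0, 0, 0],
    [0, 0, 0]
  ],
  "gripper": [-1, -1, -1, -1, -1]
}}

```text
time: 5.1
tool_pos: [0.495, -0.1973, 0.2711]
ee_rot: [3.137, 0.002, 1.46]
wrist_force: [0.5, -0.3, -3.9]
width: 0.036
finger_force: 30.0
```

```bash
python3 - <<'E'
from h import *
st()
plan([.6182,.0554,.270],1.8096,16,-1)
E
```

```text
t 5.1 p [ 0.495  -0.1973  0.2711] rpy [3.1369e+00 1.9000e-03 1.4597e+00] F [ 0.5 -0.3 -3.9] w 0.036 ff 30.0
"translation" [[0.41, 0.15, 0.0], [0.41, 0.16, 0.0], [0.41, 0.17, 0.0], [0.4, 0.17, 0.0], [0.4, 0.18, 0.0], [0.4, 0.19, 0.0], [0.39, 0.2, 0.0], [0.39, 0.21, 0.0]] "twist" [[0.0, 0.0, -0.22], [0.0, 0.0, -0.22], [0.0, 0.0, -0.22], [0.0, 0.0, -0.22], [0.0, 0.0, -0.22], [0.0, 0.0, -0.22], [0.0, 0.0, -0.22], [0.0, 0.0, -0.22]]
"translation" [[0.38, 0.22, 0.0], [0.38, 0.23, 0.0], [0.37, 0.23, 0.0], [0.37, 0.24, 0.0], [0.36, 0.25, 0.0], [0.36, 0.26, 0.0], [0.35, 0.27, 0.0], [0.34, 0.27, 0.0]] "twist" [[0.0, 0.0, -0.22], [0.0, 0.0, -0.22], [0.0, 0.0, -0.22], [0.0, 0.0, -0.22], [0.0, 0.0, -0.22], [0.0, 0.0, -0.22], [0.0, 0.0, -0.22], [0.0, 0.0, -0.22]]
```

Held, and the force reading matches the leg's weight. Carrying it to the mouth.

>>> {"name": "play_rows", "arguments": {
  "translation": [
    [0.41, 0.15, 0.0],
    [0.41, 0.16, 0.0],
    [0.41, 0.17, 0.0],
    [0.4, 0.17, 0.0],
    [0.4, 0.18, 0.0],
    [0.4, 0.19, 0.0],
    [0.39, 0.2, 0.0],
    [0.39, 0.21, 0.0]
  ],
  "twist": [
    [0, 0, -0.22],
    [0, 0, -0.22],
    [0, 0, -0.22],
    [0, 0, -0.22],
    [0, 0, -0.22],
    [0, 0, -0.22],
    [0, 0, -0.22],
    [0, 0, -0.22]
  ],
  "gripper": [-1, -1, -1, -1, -1, -1, -1, -1]
}}

```text
time: 5.9
tool_pos: [0.5556, -0.0696, 0.2662]
ee_rot: [-3.138, -0.001, 1.637]
wrist_force: [-0.1, -0.4, -4.4]
width: 0.0359
finger_force: 30.0
```

>>> {"name": "play_rows", "arguments": {
  "translation": [
    [0.38, 0.22, 0.0],
    [0.38, 0.23, 0.0],
    [0.37, 0.23, 0.0],
    [0.37, 0.24, 0.0],
    [0.36, 0.25, 0.0],
    [0.36, 0.26, 0.0],
    [0.35, 0.27, 0.0],
    [0.34, 0.27, 0.0]
  ],
  "twist": [
    [0, 0, -0.22],
    [0, 0, -0.22],
    [0, 0, -0.22],
    [0, 0, -0.22],
    [0, 0, -0.22],
    [0, 0, -0.22],
    [0, 0, -0.22],
    [0, 0, -0.22]
  ],
  "gripper": [-1, -1, -1, -1, -1, -1, -1, -1]
}}

```text
time: 6.7
tool_pos: [0.6182, 0.0575, 0.2683]
ee_rot: [3.141, -0.0, 1.814]
wrist_force: [0.5, 0.1, -4.0]
width: 0.0357
finger_force: 30.0
```

>>> {"name": "play_rows", "arguments": {
  "translation": [
    [0, 0, 0],
    [0, 0, 0]
  ],
  "twist": [
    [0, 0, 0],
    [0, 0, 0]
  ],
  "gripper": [-1, -1]
}}

```text
time: 6.9
tool_pos: [0.6178, 0.0566, 0.2681]
ee_rot: [-3.141, 0.0, 1.813]
wrist_force: [-0.5, -0.2, -4.3]
width: 0.036
finger_force: 30.0
```

```bash
python3 - <<'E'
from h import *
st()
a=snap('scene','s2'); b=snap('top','t2')
for c in('scene','top'):
    for n in('leg_foot','cradle_mouth','button_top'): print(c,n,[(np.round(q['centre'],4).tolist(),round(q['score'],2)) for q in robot.spot_point(n,c)[:2]])
# draw predicted foot box top face and cradle rails
o=robot.get_obs();p=np.array(o['tool_pos']);y=o['ee_rot'][2]-np.pi;g=.103
f=p[:2]-g*np.array([np.cos(y),np.sin(y)]);z=p[2]-.2043
print('pred foot',f,y,z)
out=[]
for c,im,(r0,r1,c0,c1) in(('scene',a,(110,260,230,350)),('top',b,(130,255,130,230))):
    s=4; big=cv2.resize(im[r0:r1,c0:c1],None,fx=s,fy=s,interpolation=cv2.INTER_CUBIC)
    for P,q,col in((box(0,.016,.054,z,z+.05),[*f,y],(0,255,0)),(box(0,.075,.058,.008,.032),[.5673,.2643,-1.332],(255,255,0)),(box(0,.213,.09,.008,.008),[.5673,.2643,-1.332],(0,255,255))):
        uv=((proj(place(P,q),c)-[c0,r0]+.5)*s).astype(int)
        for i in range(8):
            for k in(1,2,4):
                if i^k>i: cv2.line(big,tuple(map(int,uv[i])),tuple(map(int,uv[i^k])),col,1)
    out.append(cv2.resize(big,(400,500)))
cv2.imwrite('pics/g2.png',cv2.cvtColor(np.hstack(out),cv2.COLOR_RGB2BGR))
E
```

```text
t 6.9 p [0.6178 0.0566 0.2681] rpy [-3.1409e+00  5.0000e-04  1.8128e+00] F [-0.5 -0.2 -4.3] w 0.036 ff 30.0
scene leg_foot [([0.5906, 0.1554, 0.0638], 0.65)]
scene cradle_mouth [([0.5907, 0.1702, 0.0036], 0.92)]
scene button_top [([0.3944, 0.2569, 0.004], 0.46)]
top leg_foot [([0.5976, 0.1575, 0.0601], 0.56)]
top cradle_mouth [([0.5876, 0.1662, 0.0057], 0.6)]
top button_top []
pred foot [0.59297112 0.15571717] -1.330544292992454 0.06409338881533114
```

View pics/g2.png

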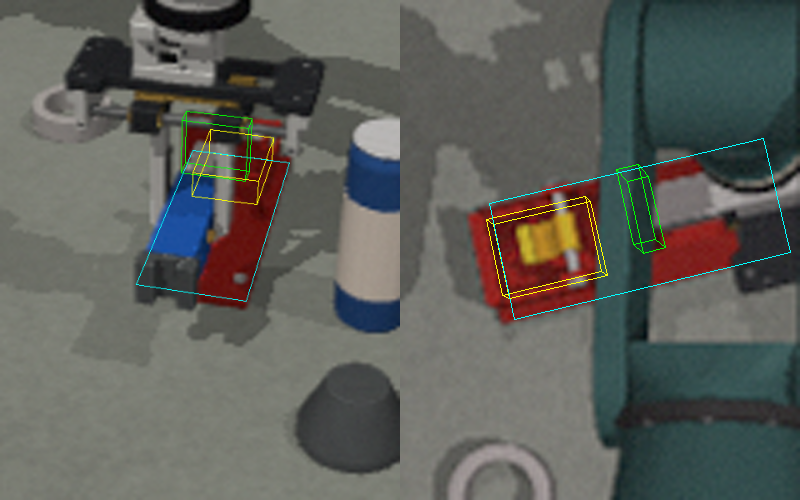

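Leg foot is above the plate just outside the mouth, on the cradle's axis to within about 1 mm (foot outline at (640,210) and rails at (548,248) in the right half). Lowering onto the plate.

>>> {"name": "play_rows", "arguments": {
  "translation": [
    [0, 0, 0.4],
    [0, 0, 0.5],
    [0, 0, 0.35],
    [0, 0, 0.1],
    [0, 0, 0]
  ],
  "twist": [
    [0, 0, 0.03],
    [0, 0, 0],
    [0, 0, 0],
    [0, 0, 0],
    [0, 0, 0]
  ],
  "gripper": [-1, -1, -1, -1, -1]
}}

```text
time: 7.8
tool_pos: [0.6174, 0.0561, 0.2135]
ee_rot: [-3.14, -0.0, 1.809]
wrist_force: [0.2, -0.1, -4.5]
width: 0.0356
finger_force: 30.0
```

>>> {"name": "play_rows", "arguments": {
  "translation": [
    [0, 0, 0.02],
    [0, 0, 0.02],
    [0, 0, 0]
  ],
  "twist": [
    [0, 0, 0],
    [0, 0, 0],
    [0, 0, 0]
  ],
  "gripper": [-1, -1, -1]
}}

```text
time: 8.1
tool_pos: [0.6177, 0.0562, 0.213]
ee_rot: [3.141, 0.0, 1.809]
wrist_force: [-0.3, 0.4, -3.8]
width: 0.0358
finger_force: 30.0
```

>>> {"name": "play_rows", "arguments": {
  "translation": [
    [0, 0, 0.03],
    [0, 0, 0],
    [0, 0, 0]
  ],
  "twist": [
    [0, 0, 0],
    [0, 0, 0],
    [0, 0, 0]
  ],
  "gripper": [-1, -1, -1]
}}

```text
time: 8.4
tool_pos: [0.6178, 0.0562, 0.2122]
ee_rot: [3.14, 0.0, 1.809]
wrist_force: [0.7, -0.9, -0.6]
width: 0.0358
finger_force: 30.0
```

>>> {"name": "play_rows", "arguments": {
  "translation": [
    [0.1, 0, 0],
    [0.2, 0, 0],
    [0.2, 0, 0],
    [0.2, 0, 0],
    [0.2, 0, 0]
  ],
  "twist": [
    [0, 0, 0],
    [0, 0, 0],
    [0, 0, 0],
    [0, 0, 0],
    [0, 0, 0]
  ],
  "gripper": [-1, -1, -1, -1, -1]
}}

```text
time: 8.9
tool_pos: [0.6092, 0.0917, 0.2122]
ee_rot: [3.14, 0.001, 1.809]
wrist_force: [1.0, -3.2, 2.2]
width: 0.0357
finger_force: 30.0
```

>>> {"name": "play_rows", "arguments": {
  "translation": [
    [0.2, 0, 0],
    [0.2, 0, 0],
    [0.15, 0, 0],
    [0.1, 0, 0]
  ],
  "twist": [
    [0, 0, 0],
    [0, 0, 0],
    [0, 0, 0],
    [0, 0, 0]
  ],
  "gripper": [-1, -1, -1, -1]
}}

```text
time: 9.3
tool_pos: [0.6032, 0.1164, 0.2123]
ee_rot: [3.14, 0.002, 1.809]
wrist_force: [2.2, -6.7, 3.6]
width: 0.0358
finger_force: 30.0
```

>>> {"name": "play_rows", "arguments": {
  "translation": [
    [0.1, 0, 0],
    [0.1, 0, 0],
    [0.1, 0, 0],
    [0.1, 0, 0],
    [0.1, 0, 0]
  ],
  "twist": [
    [0, 0, 0],
    [0, 0, 0],
    [0, 0, 0],
    [0, 0, 0],
    [0, 0, 0]
  ],
  "gripper": [-1, -1, -1, -1, -1]
}}

```text
time: 9.8
tool_pos: [0.5986, 0.1356, 0.2122]
ee_rot: [3.14, 0.002, 1.808]
wrist_force: [1.2, -5.1, 5.1]
width: 0.0358
finger_force: 30.0
```

```bash
cat >> h.py <<'E'
C=np.array([.5673,.2643]);U=np.array([np.cos(-1.332),np.sin(-1.332)])
def along():
    d=np.array(robot.get_obs()['tool_pos'])[:2]-C
    print('along %.4f lat %.4f'%(d@U, d@[-U[1],U[0]]))
E
python3 - <<'E'
from h import *
st();along()
E
```

```text
t 9.8 p [0.5986 0.1356 0.2122] rpy [3.1404e+00 1.7000e-03 1.8085e+00] F [ 1.2 -5.1  5.1] w 0.0358 ff 30.0
along 0.1325 lat -0.0001
```

>>> {"name": "play_rows", "arguments": {
  "translation": [
    [0.1, 0, 0],
    [0.1, 0, 0],
    [0.1, 0, 0],
    [0.1, 0, 0],
    [0.05, 0, 0],
    [0, 0, 0]
  ],
  "twist": [
    [0, 0, 0],
    [0, 0, 0],
    [0, 0, 0],
    [0, 0, 0],
    [0, 0, 0],
    [0, 0, 0]
  ],
  "gripper": [-1, -1, -1, -1, -1, -1]
}}

```text
time: 10.4
tool_pos: [0.5942, 0.1535, 0.2122]
ee_rot: [3.141, 0.001, 1.809]
wrist_force: [1.8, -3.9, 4.8]
width: 0.0356
finger_force: 30.0
```

>>> {"name": "play_rows", "arguments": {
  "translation": [
    [0.05, 0, 0],
    [0.05, 0, 0],
    [0.05, 0, 0]
  ],
  "twist": [
    [0, 0, 0],
    [0, 0, 0],
    [0, 0, 0]
  ],
  "gripper": [-1, -1, -1]
}}

```text
time: 10.7
tool_pos: [0.5929, 0.1588, 0.2122]
ee_rot: [3.141, 0.001, 1.809]
wrist_force: [1.2, -5.5, 5.2]
width: 0.0362
finger_force: 30.0
```

```bash
python3 - <<'E'
from h import *
st();along()
b=snap('top','t3');a=snap('scene','s3')
for c in('top','scene'):
    for n in ('catch_tooth','leg_foot','button_top'): print(c,n,[(np.round(q['centre'],4).tolist(),round(q['score'],2),((np.array(q['centre'][:2])-C)@U).round(4)) for q in robot.spot_point(n,c)[:2]])
cv2.imwrite('pics/g3.png',cv2.cvtColor(np.hstack([cv2.resize(x,(400,480),interpolation=cv2.INTER_CUBIC) for x in(a[110:206,250:330],b[150:240,120:195])]),cv2.COLOR_RGB2BGR))
E
```

```text
t 10.7 p [0.5929 0.1588 0.2122] rpy [3.1405e+00 1.3000e-03 1.8086e+00] F [ 1.2 -5.5  5.2] w 0.0362 ff 30.0
along 0.1085 lat -0.0001
top catch_tooth [([0.5706, 0.2461, 0.0597], 0.63, np.float64(0.0185))]
top leg_foot [([0.5709, 0.2581, 0.008], 0.55, np.float64(0.0069))]
top button_top []
scene catch_tooth [([0.5711, 0.2439, 0.0553], 0.49, np.float64(0.0207))]
scene leg_foot [([0.571, 0.2592, 0.0104], 0.55, np.float64(0.0058))]
scene button_top []
```

View pics/g3.png

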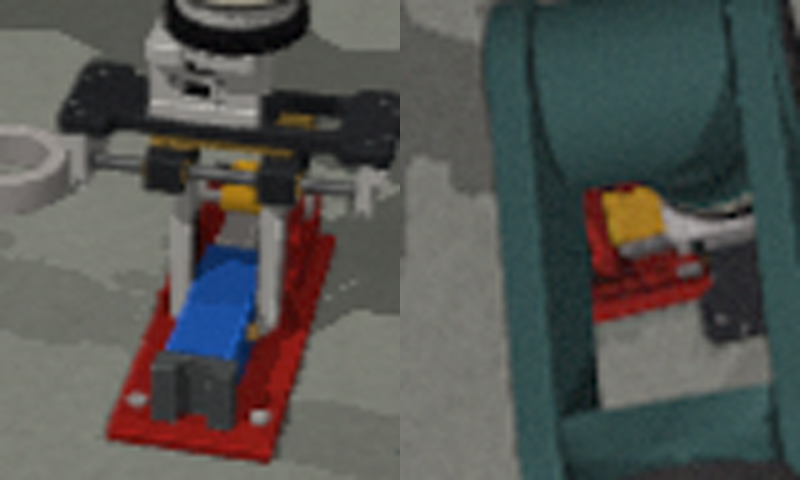

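The catch is still riding on the foot: the networks put its tooth at about 57 mm, and at rest it is 47 mm. Going a few mm further in.

>>> {"name": "play_rows", "arguments": {
  "translation": [
    [0.04, 0, 0],
    [0.04, 0, 0],
    [0, 0, 0]
  ],
  "twist": [
    [0, 0, 0],
    [0, 0, 0],
    [0, 0, 0]
  ],
  "gripper": [-1, -1, -1]
}}

```text
time: 11.4
tool_pos: [0.592, 0.1623, 0.2122]
ee_rot: [3.14, 0.001, 1.809]
wrist_force: [1.2, -3.8, 5.3]
width: 0.036
finger_force: 30.0
```

```bash
cat >> h.py <<'E'
def look():
    st();along()
    for c in('top','scene'):
        robot.snapshot(c)
        for n in ('catch_tooth','leg_foot'): print(c,n,[(np.round(q['centre'],4).tolist(),round(q['score'],2),((np.array(q['centre'][:2])-C)@U).round(4)) for q in robot.spot_point(n,c)[:2]])
E
python3 -c "
from h import *
look()"
```

```text
t 11.4 p [0.592  0.1623 0.2122] rpy [3.1405e+00 6.0000e-04 1.8088e+00] F [ 1.2 -3.8  5.3] w 0.036 ff 30.0
along 0.1050 lat -0.0001
top catch_tooth [([0.5711, 0.2403, 0.0488], 0.6, np.float64(0.0242))]
top leg_foot [([0.5727, 0.2637, 0.0049], 0.92, np.float64(0.0019))]
scene catch_tooth [([0.5716, 0.2432, 0.047], 0.5, np.float64(0.0215))]
scene leg_foot [([0.5677, 0.2632, 0.0074], 0.72, np.float64(0.0012)), ([0.3941, 0.2581, 0.0016], 0.45, np.float64(-0.0349))]
```

The catch has dropped: its tooth is back at about 48 mm and the foot sits 1–2 mm from the stop. I'll let go with a small opening, then back away from the flare.

>>> {"name": "play_rows", "arguments": {
  "translation": [
    [0, 0, 0],
    [0, 0, 0],
    [0, 0, 0],
    [-0.15, 0, 0],
    [-0.2, 0, 0],
    [-0.2, 0, 0],
    [0, 0, 0]
  ],
  "twist": [
    [0, 0, 0],
    [0, 0, 0],
    [0, 0, 0],
    [0, 0, 0],
    [0, 0, 0],
    [0, 0, 0],
    [0, 0, 0]
  ],
  "gripper": [0.05, 0.05, 0.05, 0.2, 0.3, 0.3, 0.3]
}}

```text
time: 12.4
tool_pos: [0.5971, 0.1394, 0.2111]
ee_rot: [-3.14, 0.0, 1.807]
wrist_force: [0.2, -0.5, 0.2]
width: 0.0612
finger_force: 0.0
```

```bash
python3 - <<'E'
from h import *
look()
for c in('top','scene'): print([(np.round(q['centre'],4).tolist(),round(q['score'],2),((np.array(q['centre'][:2])-C)@U).round(4)) for q in robot.spot_point('button_top',c)[:2]])
a=snap('scene','s4');b=snap('top','t4')
out=[]
for c,im,(r0,r1,c0,c1) in(('scene',a,(125,213,250,335)),('top',b,(150,238,120,205))):
    s=4.7; big=cv2.resize(im[r0:r1,c0:c1],(400,int(400*(r1-r0)/(c1-c0))),interpolation=cv2.INTER_CUBIC);s=400/(c1-c0)
    f=C+.002*U
    for P in (box(0,.016,.054,.008,.058),box(.07,.18,.036,.008,.044)):
        uv=((proj(place(P,[*f,-1.332]),c)-[c0,r0]+.5)*s).astype(int)
        for i in range(8):
            for k in(1,2,4):
                if i^k>i: cv2.line(big,tuple(map(int,uv[i])),tuple(map(int,uv[i^k])),(0,255,0),1)
    out.append(big)
cv2.imwrite('pics/g4.png',cv2.cvtColor(np.hstack(out),cv2.COLOR_RGB2BGR))
E
```

```text
t 12.4 p [0.5971 0.1394 0.2111] rpy [-3.1402e+00  3.0000e-04  1.8071e+00] F [ 0.2 -0.5  0.2] w 0.0612 ff 0.0
along 0.1284 lat -0.0006
top catch_tooth [([0.5716, 0.2424, 0.0462], 0.47, np.float64(0.0223))]
top leg_foot [([0.5719, 0.2667, 0.0077], 0.77, np.float64(-0.0012))]
scene catch_tooth [([0.5723, 0.2388, 0.0457], 0.4, np.float64(0.026))]
scene leg_foot [([0.5684, 0.2601, 0.0087], 0.84, np.float64(0.0043))]
[]
[([0.5686, 0.2618, 0.0073], 0.16, np.float64(0.0027))]
```

View pics/g4.png

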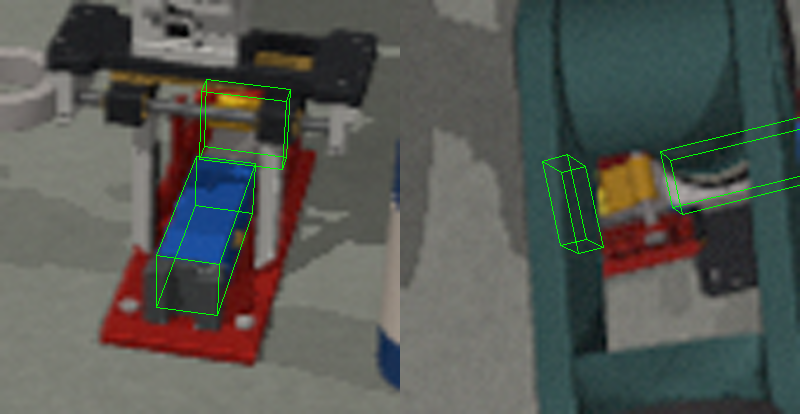

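The catch is down in front of the sleeve, (625,185) in the right half, and the leg outline matches. The brass button shows at (238,238) in the left half. I'll check its position along the cradle.

```bash
python3 - <<'E'
from h import *
im=cv2.imread('pics/s4.png')[...,::-1].astype(float)
r,g,b=[im[...,i] for i in range(3)]
m=((r>110)&(g>0.5*r)&(g<.9*r)&(b<.6*g)); m[:165]=0;m[190:]=0;m[:,:290]=0;m[:,312:]=0
v,u=np.nonzero(m);print(len(u),u.mean() if len(u) else 0,v.mean() if len(v) else 0)
n=np.array([-U[1],U[0]])
for s in(.118,.122,.126,.130,.134): print(s,proj([*(C+s*U+.022*n),.026],'scene').round(1))
E
```

```text
0 0 0
0.118 [[301.8 173.5]]
0.122 [[301.5 174.2]]
0.126 [[301.3 175. ]]
0.13 [[301.  175.8]]
0.134 [[300.7 176.6]]
```

>>> {"name": "play_rows", "arguments": {
  "translation": [
    [0, 0.01, 0.04],
    [0, 0, 0],
    [0, 0, 0],
    [0, 0, 0],
    [0, 0, 0],
    [0, 0, 0]
  ],
  "twist": [
    [0, 0, 0],
    [0, 0, 0],
    [0, 0, 0],
    [0, 0, 0],
    [0, 0, 0],
    [0, 0, 0]
  ],
  "gripper": [-1, -1, -1, -1, -1, -1]
}}

```text
time: 13.5
tool_pos: [0.597, 0.1409, 0.2098]
ee_rot: [-3.14, -0.0, 1.809]
wrist_force: [-3.6, -0.6, 0.8]
width: 0.0359
finger_force: 30.0
```

The button is pressed flush: the width is 36 mm. Now pulling slowly away from the foot.

>>> {"name": "play_rows", "arguments": {
  "translation": [
    [-0.05, 0, 0],
    [-0.05, 0, 0],
    [-0.05, 0, 0],
    [-0.05, 0, 0]
  ],
  "twist": [
    [0, 0, 0],
    [0, 0, 0],
    [0, 0, 0],
    [0, 0, 0]
  ],
  "gripper": [-1, -1, -1, -1]
}}

```text
time: 13.9
tool_pos: [0.5995, 0.1332, 0.2098]
ee_rot: [3.141, -0.001, 1.809]
wrist_force: [-1.1, 4.7, -1.0]
width: 0.0361
finger_force: 30.0
```

>>> {"name": "play_rows", "arguments": {
  "translation": [
    [-0.05, 0, 0],
    [-0.05, 0, 0],
    [-0.05, 0, 0]
  ],
  "twist": [
    [0, 0, 0],
    [0, 0, 0],
    [0, 0, 0]
  ],
  "gripper": [-1, -1, -1]
}}

```text
time: 14.2
tool_pos: [0.6006, 0.1289, 0.2098]
ee_rot: [3.141, -0.004, 1.809]
wrist_force: [-0.5, 7.7, -1.4]
width: 0.0357
finger_force: 30.0
```

```bash
python3 -c "
from h import *
look()"
```

```text
t 14.2 p [0.6006 0.1289 0.2098] rpy [ 3.1409 -0.0043  1.8094] F [-0.5  7.7 -1.4] w 0.0357 ff 30.0
along 0.1395 lat 0.0003
top catch_tooth [([0.5722, 0.2409, 0.0452], 0.62, np.float64(0.0239))]
top leg_foot []
scene catch_tooth []
scene leg_foot [([0.5718, 0.2536, 0.0061], 0.71, np.float64(0.0115)), ([0.7462, 0.1071, -0.0001], 0.58, np.float64(0.1951))]
```

>>> {"name": "play_rows", "arguments": {
  "translation": [
    [-0.05, 0, 0],
    [-0.05, 0, 0],
    [-0.05, 0, 0]
  ],
  "twist": [
    [0, 0, 0],
    [0, 0, 0],
    [0, 0, 0]
  ],
  "gripper": [-1, -1, -1]
}}

```text
time: 14.8
tool_pos: [0.6015, 0.1251, 0.2098]
ee_rot: [3.141, -0.01, 1.81]
wrist_force: [-1.6, 16.5, -1.3]
width: 0.0358
finger_force: 30.0
```

```bash
python3 -c "
from h import *
look()"
```

```text
t 14.8 p [0.6015 0.1251 0.2098] rpy [ 3.1408 -0.0104  1.8099] F [-1.6 16.5 -1.3] w 0.0358 ff 30.0
along 0.1434 lat 0.0003
top catch_tooth [([0.5717, 0.2402, 0.0485], 0.44, np.float64(0.0245))]
top leg_foot []
scene catch_tooth []
scene leg_foot [([0.5717, 0.2546, 0.0093], 0.78, np.float64(0.0105))]
```

The force is up to 16 N, so I'll check whether the sleeve moves or the pads slip.

```bash
python3 - <<'E'
from h import *
a=snap('scene','s5');
for n in('sleeve_end','button_top','leg_foot'): print(n,[(np.round(q['centre'],4).tolist(),round(q['score'],2),((np.array(q['centre'][:2])-C)@U).round(4)) for q in robot.spot_point(n,'scene')[:2]])
old=cv2.imread('pics/s4.png')[...,::-1]
print(robot.get_obs()['wrist_force'])
out=[]
for im in(old,a):
    r0,r1,c0,c1=140,210,262,332
    out.append(cv2.resize(im[r0:r1,c0:c1],(400,400),interpolation=cv2.INTER_CUBIC))
cv2.imwrite('pics/g5.png',np.hstack(out)[...,::-1])
E
```

```text
sleeve_end [([0.6162, 0.0487, 0.0273], 0.63, np.float64(0.221))]
button_top []
leg_foot [([0.57, 0.252, 0.0107], 0.87, np.float64(0.0126))]
[-0.3763193   5.92074964  0.34872064]
```

View pics/g5.png

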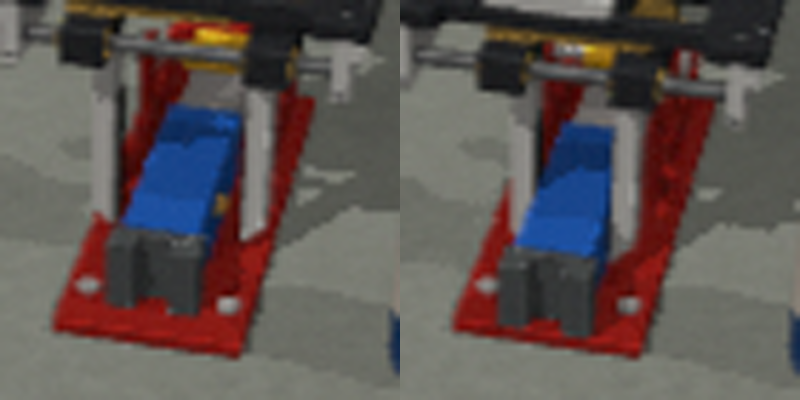

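The sleeve has moved with the pads: its dark end went from row 300 to row 325 of the crop. The force has fallen to 6 N, so the rim is over the dome. Sliding on.

>>> {"name": "play_rows", "arguments": {
  "translation": [
    [-0.05, 0, 0],
    [-0.05, 0, 0],
    [-0.05, 0, 0]
  ],
  "twist": [
    [0, 0, 0],
    [0, 0, 0],
    [0, 0, 0]
  ],
  "gripper": [-1, -1, -1]
}}

```text
time: 15.6
tool_pos: [0.6034, 0.1169, 0.2099]
ee_rot: [3.141, -0.004, 1.809]
wrist_force: [-1.3, 6.2, -1.2]
width: 0.0358
finger_force: 30.0
```

>>> {"name": "play_rows", "arguments": {
  "translation": [
    [-0.05, 0, 0],
    [-0.05, 0, 0],
    [-0.03, 0, 0]
  ],
  "twist": [
    [0, 0, 0],
    [0, 0, 0],
    [0, 0, 0]
  ],
  "gripper": [-1, -1, -1]
}}

```text
time: 15.9
tool_pos: [0.6047, 0.1117, 0.2099]
ee_rot: [3.141, -0.004, 1.809]
wrist_force: [-1.3, 5.6, 0.3]
width: 0.0356
finger_force: 30.0
```

```bash
python3 -c "
from h import *
look()"
```

```text
t 15.9 p [0.6047 0.1117 0.2099] rpy [ 3.1409 -0.004   1.809 ] F [-1.3  5.6  0.3] w 0.0356 ff 30.0
along 0.1571 lat 0.0002
top catch_tooth []
top leg_foot [([0.5744, 0.255, 0.0083], 0.75, np.float64(0.0107))]
scene catch_tooth []
scene leg_foot [([0.5731, 0.256, 0.0086], 0.95, np.float64(0.0094))]
```

>>> {"name": "play_rows", "arguments": {
  "translation": [
    [-0.04, 0, 0],
    [-0.03, 0, 0],
    [-0.03, 0, 0]
  ],
  "twist": [
    [0, 0, 0],
    [0, 0, 0],
    [0, 0, 0]
  ],
  "gripper": [-1, -1, -1]
}}

```text
time: 16.5
tool_pos: [0.6061, 0.1055, 0.2101]
ee_rot: [3.141, 0.003, 1.808]
wrist_force: [1.6, -2.2, 0.3]
width: 0.0359
finger_force: 30.0
```

>>> {"name": "play_rows", "arguments": {
  "translation": [
    [-0.03, 0, 0],
    [-0.03, 0, 0]
  ],
  "twist": [
    [0, 0, 0],
    [0, 0, 0]
  ],
  "gripper": [-1, -1]
}}

```text
time: 16.7
tool_pos: [0.6064, 0.104, 0.2098]
ee_rot: [3.141, -0.0, 1.808]
wrist_force: [0.1, 0.5, -0.7]
width: 0.0357
finger_force: 30.0
```

>>> {"name": "play_rows", "arguments": {
  "translation": [
    [-0.03, 0, 0],
    [-0.03, 0, 0]
  ],
  "twist": [
    [0, 0, 0],
    [0, 0, 0]
  ],
  "gripper": [-1, -1]
}}

```text
time: 16.9
tool_pos: [0.6068, 0.1024, 0.2098]
ee_rot: [3.142, -0.001, 1.809]
wrist_force: [-0.4, 2.2, -0.8]
width: 0.0359
finger_force: 30.0
```

```bash
python3 -c "
from h import *
look()
im=snap('scene','s6')
print([(np.round(q['centre'],4).tolist(),round(q['score'],2),((np.array(q['centre'][:2])-C)@U).round(4)) for q in robot.spot_point('sleeve_end','scene')[:2]])
cv2.imwrite('pics/g6.png',cv2.resize(im[130:220,260:350],(600,600),interpolation=cv2.INTER_CUBIC)[...,::-1])
"
```

```text
t 16.9 p [0.6068 0.1024 0.2098] rpy [ 3.1415e+00 -9.0000e-04  1.8090e+00] F [-0.4  2.2 -0.8] w 0.0359 ff 30.0
along 0.1667 lat 0.0001
top catch_tooth [([0.5716, 0.2408, 0.0454], 0.56, np.float64(0.0239))]
top leg_foot [([0.5753, 0.2568, 0.0059], 0.67, np.float64(0.0092))]
scene catch_tooth []
scene leg_foot [([0.572, 0.2538, 0.0071], 0.69, np.float64(0.0113))]
[([0.6202, 0.028, 0.0288], 0.96, np.float64(0.2421))]
```

View pics/g6.png

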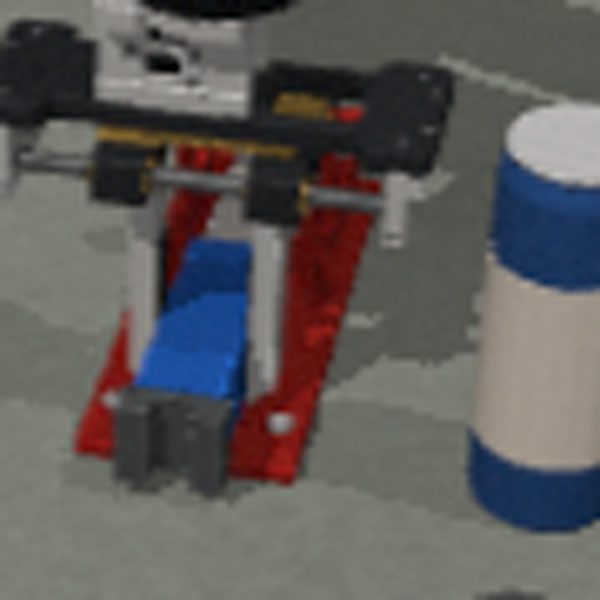

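>>> {"name": "play_rows", "arguments": {
  "translation": [
    [-0.03, 0, 0],
    [-0.02, 0, 0]
  ],
  "twist": [
    [0, 0, 0],
    [0, 0, 0]
  ],
  "gripper": [-1, -1]
}}

```text
time: 17.5
tool_pos: [0.6072, 0.1008, 0.2098]
ee_rot: [3.142, -0.002, 1.809]
wrist_force: [-0.1, 5.4, -2.0]
width: 0.0358
finger_force: 30.0
```

>>> {"name": "play_rows", "arguments": {
  "translation": [
    [-0.03, 0, 0],
    [0, 0, 0]
  ],
  "twist": [
    [0, 0, 0],
    [0, 0, 0]
  ],
  "gripper": [-1, -1]
}}

```text
time: 17.7
tool_pos: [0.6073, 0.1003, 0.2098]
ee_rot: [-3.142, -0.004, 1.809]
wrist_force: [-0.6, 7.4, -1.5]
width: 0.0356
finger_force: 30.0
```

Force is rising stiffly, which suggests it has locked. I'll ease off, let go, rise clear and look.

>>> {"name": "play_rows", "arguments": {
  "translation": [
    [0.03, 0, 0],
    [0, 0, 0],
    [0, 0, 0],
    [0, 0, 0],
    [0, 0, 0],
    [0, 0, -0.5],
    [0, 0, -1],
    [0, 0, -1]
  ],
  "twist": [
    [0, 0, 0],
    [0, 0, 0],
    [0, 0, 0],
    [0, 0, 0],
    [0, 0, 0],
    [0, 0, 0],
    [0, 0, 0],
    [0, 0, 0]
  ],
  "gripper": [-1, 0.4, 0.4, 0.4, 0.4, 0.4, 0.4, 0.4]
}}

```text
time: 18.5
tool_pos: [0.607, 0.0998, 0.3099]
ee_rot: [-3.139, 0.0, 1.808]
wrist_force: [0.3, -0.0, 1.2]
width: 0.0657
finger_force: 0.0
```

>>> {"name": "play_rows", "arguments": {
  "translation": [
    [-0.6, -0.6, -0.5],
    [-0.6, -0.7, -0.5],
    [-0.6, -0.7, 0],
    [-0.6, -0.7, 0],
    [-0.6, -0.7, 0],
    [-0.6, -0.7, 0],
    [0, 0, 0]
  ],
  "twist": [
    [0, 0, 0],
    [0, 0, 0],
    [0, 0, 0],
    [0, 0, 0],
    [0, 0, 0],
    [0, 0, 0],
    [0, 0, 0]
  ],
  "gripper": [0.4, 0.4, 0.4, 0.4, 0.4, 0.4, 0.4]
}}

```text
time: 19.2
tool_pos: [0.48, -0.0812, 0.3503]
ee_rot: [-3.141, 0.002, 1.804]
wrist_force: [0.5, -0.1, 0.3]
width: 0.0656
finger_force: 0.0
```

```bash
python3 -c "
from h import *
look()
n=np.array([-U[1],U[0]])
for c in('scene','top'):
    for k in('button_top','sleeve_end'): print(c,k,[(np.round(q['centre'],4).tolist(),round(q['score'],2),((np.array(q['centre'][:2])-C)@U).round(4)) for q in robot.spot_point(k,c)[:2]])
a=snap('scene','s7');b=snap('top','t7')
for s in(.105,.135,.165): print(s,(proj([*(C+s*U+.022*n),.026],'scene')[0]-[255,125]).round(1)*400/85)
cv2.imwrite('pics/g7.png',np.hstack([cv2.resize(x,(400,400),interpolation=cv2.INTER_CUBIC) for x in(a[125:210,255:340],b[155:240,125:210])])[...,::-1])
"
```

```text
t 19.2 p [ 0.48   -0.0812  0.3503] rpy [-3.1409e+00  1.9000e-03  1.8038e+00] F [ 0.5 -0.1  0.3] w 0.0656 ff 0.0
along 0.3150 lat -0.1665
top catch_tooth [([0.5723, 0.2413, 0.048], 0.68, np.float64(0.0235))]
top leg_foot [([0.5717, 0.2559, 0.0048], 0.96, np.float64(0.0092))]
scene catch_tooth [([0.5712, 0.2396, 0.0442], 0.49, np.float64(0.0249))]
scene leg_foot [([0.5721, 0.2573, 0.007], 0.75, np.float64(0.0079))]
scene button_top []
scene sleeve_end [([0.6211, 0.025, 0.0301], 0.57, np.float64(0.2452)), ([0.3928, 0.2585, 0.003], 0.4, np.float64(-0.0356))]
top button_top []
top sleeve_end []
0.105 [224.47058824 216.47058824]
0.135 [214.58823529 243.76470588]
0.165 [204.70588235 272.47058824]
```

View pics/g7.png

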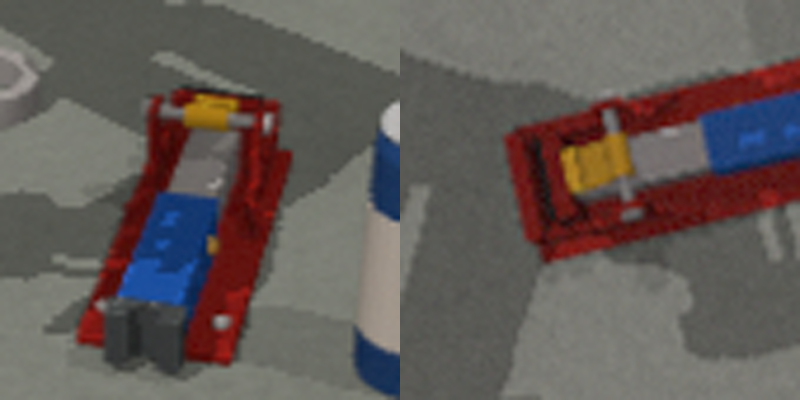

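The catch is down at (210,110). The brass dome stands out of the sleeve's side at (212,245), where the button should be at (214,244) with the foot at the catch. I'll check the sleeve's position numerically, then hand in if it agrees.

```bash
python3 - <<'E'
from h import *
ims={c:cv2.imread(f'pics/{n}7.png')[...,::-1] for c,n in(('top','t'),('scene','s'))}
q0=[*(C+.039*U),-1.332]
for o in legfit(ims,q0,z=.008): print(o[0],o[1],o[2],'along',((o[1][:2]-C)@U).round(4))
E
```

```text
('top',) [ 0.5763  0.2236 -1.3299] 19.0 along 0.0417
('scene',) [ 0.5629  0.2472 -1.2779] 135.1 along 0.0156
('top', 'scene') [ 0.5754  0.2237 -1.3224] 174.6 along 0.0414
```

```bash
python3 -c "
from h import *
print(robot.close_job())"
```

```text
the job is handed in; nothing more can be done
None
```

I handed the job in with the leg latched in the cradle, lengthened by one hole and let go; the camera shows the catch down and the button standing out, and the measured slide was about 33 mm, within 2–3 mm of the 30 mm expected.

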